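Refit the rotor-fixing rings on the centrifuge spindle

ROBOT

A 6-joint arm with a two-finger parallel gripper is mounted at the origin on the work surface. World frame = base frame: x ahead of the robot, y to its left, z up, the work surface at z = 0. Lengths are in m, angles in rad, forces in N, time in s.
With the tool pointing down it reaches from about 0.425 to 0.95 m from the base axis. Payload 3.5 kg.
Tool frame: the origin (TCP) lies between the finger pads; the fingertips stand 25 mm ahead of it and the grasp point (between the pads) lies 6 mm ahead of it (ctrl.finger_overhang is the distance from the TCP to the fingertips, in m); x points along the fingers, y is the direction in which the jaws open and shut, and the axes are right-handed (so a half turn about x gives the same grasp; the last joint's range is limited). The gripper opens to 85 mm and grips with 20 to 120 N. Pads are 22 mm wide; open, the fingers measure 114 mm over their backs; the gripper's body (76 mm by 85 mm) begins 54 mm behind the grasp point. The pads swing forward as they close: fully open they stand 13 mm farther back than shut.
Start: joints at [-1.441, 0.286, 1.577, -0, 1.279, -0.15], TCP at [0.186, -0.649, 0.218] pointing down, gripper open.
Joint ranges: [-2.77, 2.77], [-0.9, 2.22], [0.21, 2.48], [-1.53, 4.67], [0.24, 2.81], [-2.84, 2.84]. Speed limits (rad/s): [2.79, 2.79, 3.14, 3.14, 3.14, 3.14].

INTERFACE

Orientations are given as a unit quaternion [x, y, z, w].
In Python, from plant import ctrl gives the robot as it stands.
- The arm moves only by the tool play_rows, never from a script. Its argument "targets" is a list of rows, each an object with "delta_pos": the shift along the world's x, y, z normalised to -1 to 1, where 1 is 1000 mm, a list of three; "delta_rot": the turn, a rotation vector about the world's x, y, z normalised to -1 to 1, where 1 is pi rad, a list of three; "claw": the finger opening in mm, from 0 to 85.4. In form: [{"delta_pos": [tx, ty, tz], "delta_rot": [wx, wy, wz], "claw": claw}, ...]. A call has 1 to 20 rows; each row is the pose to reach, as a shift and turn from the pose measured when the call began, turning the shorter way round; what a row does not reach only later rows make up. A row lasts 1/12 s, in which the tool goes at most 41.7 mm and 7.16 degrees, less where a joint would pass 70% of its speed; a pose out of reach is approached as far as the arm can. A call with a number of a shift or a turn outside -1 to 1 is refused whole. A call with a gripper value outside its range is refused whole. The fingers move at their own pace and stop on an object; "newtons" is the grip in N (left out, the last holds). Time passes only in rows, so rows that repeat a pose let the fingers close. It gives the time, the measured TCP pose, the force and the opening at its end, in the units of the state.
- ctrl.get_state(): the state, without advancing time (a new reading comes with each control period).
- ctrl.read_camera(name): name is "side" or "top"; returns the picture (400x640x3 uint8, blue, green, red); there is no depth.
- ctrl.calibration(name): a dict with "fx", "fy", "cx", "cy" (pixels), "camera_from_world" (4x4, takes a point from world to camera coordinates). Camera axes: x right, y down, z forward; pixel columns grow to the right and rows downward; lengths in m; the calibration is good to about 2 mm. A picture is of the moment at which its call begins. calibration takes no time and is no camera call.
- ctrl.sign_off(): hands the job in, once; it reports no verdict.
The state is a dict: "time": time; "qpos": joint angles; "dq": joint speeds; "joint_efforts": joint torques, N m; "eef_pos": TCP position; "tcp_rot": TCP orientation; "contact_force": force on the tool from outside, world axes, zero at the start; "wrist_torque": the same for the moment, N m; "opening": opening from 0.0 (shut) to 1.0 (fully open).
Only numpy, scipy, OpenCV 4.12 (cv2) and the standard library are available. Lean on these libraries where they do the work, as an engineer would, in place of code of your own. Each camera call takes 0.05 s, during which the arm holds its last target. There are 200 camera calls.

TASK

The rotor is back on the small centrifuge and its three steel fixing rings lie on the paper pad. Thread them onto the upright spindle from largest to smallest: the notched drive bush first, turned under a light hand until its notches drop over the cross key and it lies flat on the rotor, then the plain spacer on top of it, then the small knurled locking collar, pressed down past the spring balls until it snaps home against the spacer. Do not lean hard on the spindle, and leave the other things on the bench where they are.

Things in the scene. Friction and masses are not known exactly. Their poses are not given: they have to be found in the camera images.
- centrifuge: Small benchtop centrifuge, lid off, fixed on the bench: a cream round drum 260 mm across and 104 mm high with a console on its -x side. Origin at the centre of its underside; z up along the spindle axis. An aluminium rotor with a stepped steel spindle stands in its open bowl. The angle given is the drum's, not the rotor's.
- rotor_face (a point): On the spindle axis, at the rotor's flat top face (72 mm across, sloping down outside that), 112 mm above the bench. From this face the spindle is 22 mm thick up to 18 mm height, 16 mm thick from 21 to 33 mm, 10 mm thick from 36 mm to its pointed tip at 62 mm, tapered between.
- drive_key (a point): On the spindle axis, at the flat top of the drive key, 6.3 mm above the rotor face: a straight steel bar through the spindle, lying on the rotor, 4.5 mm wide, 37 mm long. Key, spindle and rotor turn together with a stiff drag (0.16 N m): a ring pressed lightly turns over the key, pressed hard (over 15 N) it drags the rotor round. The key's angle differs every time and is not measured.
- lock_balls (a point): On the spindle axis, 46 mm above the rotor face: level of three small spring balls that stand 2.6 mm out of the thin top part of the spindle.
- spindle_tip (a point): Tip of the upright spindle, 62 mm above the rotor face, 174 mm above the bench.
- bush_mid (a point): Centre (half-way up) of the drive bush: largest steel ring, 48 mm outside, 24 mm bore, 22 mm high. Six notches, 60 degrees apart, one along its x axis, 6.5 mm wide and 7 mm deep, run outward across its underside. Starts upright, notches down. Home: flat on the rotor face with the key in two notches, centre 11 mm above the face; while the notches miss the key it rides 6 mm higher.
- spacer_mid (a point): Centre (half-way up) of the spacer: the plain middle-sized steel ring, 38 mm outside diameter, 18 mm bore, 14 mm high. Home: on top of the drive bush, its centre 29 mm above the rotor face.
- collar_mid (a point): Centre (half-way up) of the locking collar: smallest steel ring, knurled, 30 mm outside, 18 mm high; bore 12 mm in the lowest 6 mm, 17 mm above. Starts the right way up. It slides freely down to the spring balls (13 mm above home), takes a push of about 10 N to pass them, then snaps down on the spacer. Home: centre 45 mm above the rotor face.
- pad: White paper pad, 150 x 320 x 2 mm, lying flat and fixed on the bench, on which the three rings lie in any order, about 100 mm apart along its y axis. Origin at the centre of its underside.
- tip_box_mid (a point): Centre of a closed yellow pipette-tip box, 84 x 124 x 67 mm, a bystander.
- vial_a_mid (a point): Centre of an amber glass vial with a black cap, 26 mm across, 52 mm high, a bystander.
- vial_b_mid (a point): Centre of a second such vial, a bystander.
- beaker_mid (a point): Centre of an empty white beaker, 68 mm across, 75 mm high, a bystander.
There are look-alikes about, which are no part of the job. What is shaped like the part that bears bush_mid but orange or yellow is not meant.

How it is judged:
On the way, in this order (a step that is already met when the one before it is completed fails the run):
1. the drive bush lies flat on the rotor, notches over the key (z of bush_mid in the frame of centrifuge below 0.125 m and horizontal distance between bush_mid and centrifuge below 0.003 m), for 0.2 s.
2. the spacer lies on the drive bush (z of spacer_mid in the frame of centrifuge below 0.143 m and horizontal distance between spacer_mid and centrifuge below 0.003 m), for 0.2 s.
3. the locking collar has snapped home on the spacer (z of collar_mid in the frame of centrifuge below 0.159 m and horizontal distance between collar_mid and centrifuge below 0.003 m), for 0.2 s.
At the end, for the whole second after the job is handed in: The bush lies on the rotor face, the spacer on the bush and the collar on the spacer, each within 2 mm of its home height and within 3 mm of the spindle's axis, all released (all of step 1 and all of step 2 and all of step 3 and z of bush_mid in the frame of centrifuge above 0.121 m and z of spacer_mid in the frame of centrifuge above 0.139 m and z of collar_mid in the frame of centrifuge above 0.155 m); the robot touches nothing.
It fails at once if anything presses on the centrifuge, its rotor or spindle with more than 45 N (contact force between centrifuge and anything else above 45 N).
It fails at once if a bystander (tip box, vial or beaker) is moved by more than 15 mm (distance of any of tip_box_mid, vial_a_mid, vial_b_mid, beaker_mid from where it was at the start of the episode above 0.015 m).
It also fails if it takes over 70 s, if anything falls off the work surface, if the arm or the gripper's body presses on something with over 40 N, if the wrist force passes 120 N, or if a joint passes its speed limit or range.

## Working session

There is one attempt and no reset: what is moved stays moved. The work goes in short steps, Python scripts to look and compute and a tool call to move; the robot and the scene stay as the last step left them, time stands still between calls to the robot, and variables do not carry over. Pictures are saved under pics/ and viewed, about 8 in all and at most 12, crops included, and the job is handed in when it is done.

Besides the shell and the picture viewer there is one more tool, called after "Emit:" as name(argument=value, ...), one argument or row to a line, values as JSON. play_rows: Moves the arm, as the interface text tells. Its arguments: {"type":"object","properties":{"targets":{"type":"array"},"newtons":{"type":"number"}},"required":["targets"]}

```bash
ls; mkdir -p pics
python3 - <<'E'
from plant import ctrl
import cv2,numpy as np
print(ctrl.get_state(), ctrl.finger_overhang)
for n in("top","side"):
    cv2.imwrite(f"pics/{n}0.png",ctrl.read_camera(n))
    c=ctrl.calibration(n);print(n,c)
E
```

```text
pics
{'time': 0.0, 'qpos': array([-1.44101458e+00,  2.87192284e-01,  1.57816635e+00, -7.08349428e-06,
        1.27860641e+00, -1.50000574e-01]), 'dq': array([ 0.00074128,  0.00228911, -0.00110608,  0.00117884, -0.0001806 ,
        0.00019834]), 'joint_efforts': array([ 9.33103024e-05, -4.05983198e+01, -2.92623585e+01, -1.02365630e-04,
        5.83448127e-03,  2.83833117e-06]), 'eef_pos': array([ 0.18633535, -0.64805712,  0.21633524]), 'tcp_rot': array([ 0.70020467,  0.09943507, -0.70019251,  0.09775757]), 'contact_force': array([ 0.96741124, -0.85624579,  0.14277501]), 'wrist_torque': array([-0.02571484, -0.01080604, -0.01527835]), 'opening': 1.002028699679295} 0.025
top {'fx': 362.4302591229557, 'fy': 362.4302591229557, 'cx': 318.820747586297, 'cy': 195.80101308060037, 'camera_from_world': array([[-0.02071147, -0.99967261,  0.01502353,  0.01685193],
       [-0.99345681,  0.01888996, -0.1126354 ,  0.63006873],
       [ 0.11231473, -0.01725808, -0.9935228 ,  1.19918508],
       [ 0.        ,  0.        ,  0.        ,  1.        ]])}
side {'fx': 471.49619202276716, 'fy': 471.49619202276716, 'cx': 310.618007504768, 'cy': 198.7752135423104, 'camera_from_world': array([[-0.90154962, -0.43230159,  0.01798949,  0.57349362],
       [-0.30581568,  0.60725295, -0.73329437,  0.26923045],
       [ 0.30608015, -0.66660272, -0.67967327,  1.14087001],
       [ 0.        ,  0.        ,  0.        ,  1.        ]])}
```

View pics/top0.png

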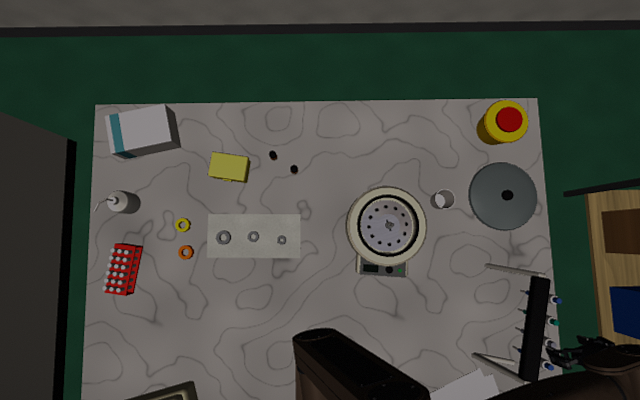

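View pics/side0.png

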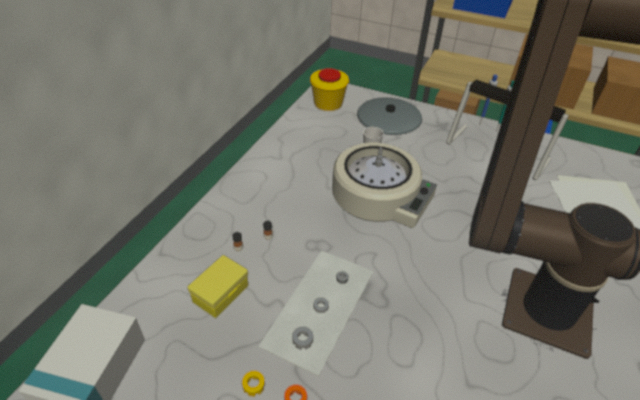

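Top view: bush at about (223,237), spacer (253,236), collar (282,240), spindle near (389,226). Side view: rings at (302,338), (320,304), (342,277), spindle at (379,155). Next I'll enlarge these regions.

Run:
```python
import cv2,numpy as np
t=cv2.imread("pics/top0.png");s=cv2.imread("pics/side0.png")
def crop(im,x,y,w,h,k):
    o=cv2.resize(im[y:y+h,x:x+w],None,fx=k,fy=k,interpolation=cv2.INTER_CUBIC)
    o=np.clip(o.astype(float)*1.5,0,255).astype(np.uint8)
    for i in range(0,w,10): cv2.line(o,(i*k,0),(i*k,6),(0,0,255),1); cv2.putText(o,str(x+i),(i*k,16),0,.3,(0,0,255))
    for j in range(0,h,10): cv2.line(o,(0,j*k),(6,j*k),(0,0,255),1); cv2.putText(o,str(y+j),(8,j*k+4),0,.3,(0,0,255))
    return o
a=np.hstack([crop(t,210,222,80,30,5),crop(t,340,180,80,60,5)[:150]])
o=np.zeros((600,800,3),np.uint8)
o[:200,:560]=crop(t,205,215,112,40,5)[:200]
p=crop(t,345,184,84,88,4);o[200:552,:336]=p
p=crop(s,285,260,75,95,4);o[200:580,340:640]=p
p=crop(s,365,135,30,50,5);o[200:450,645:795]=p
cv2.imwrite("pics/c1.png",o)
```

```text
(no output)
```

View pics/c1.png

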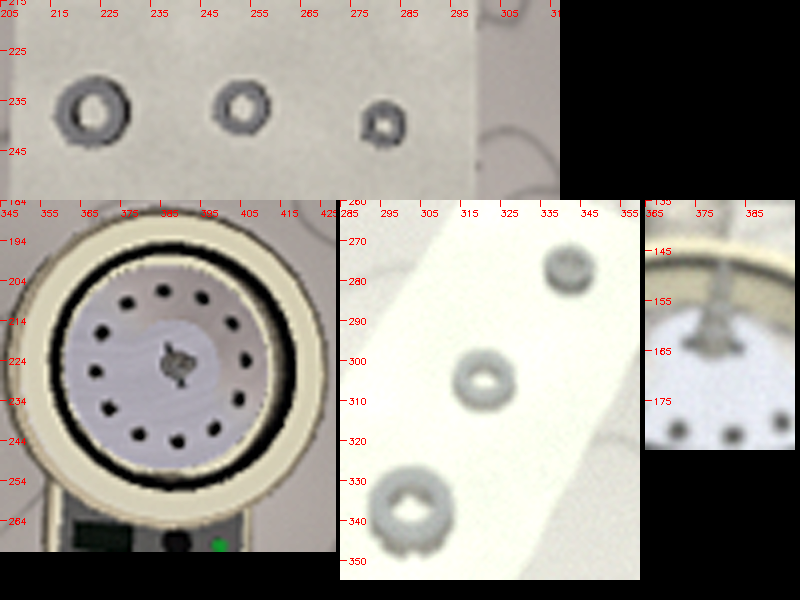

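```bash
cat > h.py <<'E'
import cv2,numpy as np
from plant import ctrl
from scipy.optimize import least_squares
def proj(n,P):
    c=ctrl.calibration(n);P=np.atleast_2d(P);q=(c["camera_from_world"]@np.c_[P,np.ones(len(P))].T)[:3]
    return np.c_[c["fx"]*q[0]/q[2]+c["cx"],c["fy"]*q[1]/q[2]+c["cy"]]
def ray(n,uv,z):
    c=ctrl.calibration(n);M=c["camera_from_world"];R,t=M[:3,:3],M[:3,3]
    o=-R.T@t;d=R.T@np.array([(uv[0]-c["cx"])/c["fx"],(uv[1]-c["cy"])/c["fy"],1])
    return (o+d*(z-o[2])/d[2])
A=np.linspace(0,2*np.pi,73)[:-1]
def sil(n,x,y,r,z0,z1):
    P=np.vstack([np.c_[x+r*np.cos(A),y+r*np.sin(A),0*A+z] for z in(z0,z1)])
    h=cv2.convexHull(proj(n,P).astype(np.float32));m=cv2.moments(h)
    return np.array([m["m10"]/m["m00"],m["m01"]/m["m00"]]),m["m00"]
E
python3 - <<'E'
from h import *
im={n:cv2.imread(f"pics/{n}0.png") for n in("top","side")}
def blob(n,uv,hw,K=6):
    u,v=uv;g=cv2.cvtColor(im[n],cv2.COLOR_BGR2GRAY)[v-hw:v+hw+1,u-hw:u+hw+1]
    G=cv2.resize(g,None,fx=K,fy=K,interpolation=cv2.INTER_CUBIC)
    t,b=cv2.threshold(G,0,255,cv2.THRESH_BINARY_INV|cv2.THRESH_OTSU)
    c,_=cv2.findContours(b,cv2.RETR_EXTERNAL,cv2.CHAIN_APPROX_NONE);c=max(c,key=cv2.contourArea);h=cv2.convexHull(c)
    m=cv2.moments(h);return np.array([m["m10"]/m["m00"]+.5,m["m01"]/m["m00"]+.5])/K-.5+np.array([u-hw,v-hw]),m["m00"]/K/K
for nm,r,hh,a,b,hw in(("bush",.024,.022,(223,237),(302,338),12),("spacer",.019,.014,(253,236),(320,304),10),("collar",.015,.018,(282,240),(342,277),9)):
    for n,uv in(("top",a),("side",b)):
        c,ar=blob(n,uv,hw)
        f=lambda p:sil(n,p[0],p[1],r,.002,.002+hh)[0]-c
        s=least_squares(f,ray(n,c,.01)[:2]).x
        print(nm,n,c.round(2),s.round(4),"area",ar,sil(n,*s,r,.002,.002+hh)[1])
# rotor holes top
g=cv2.cvtColor(im["top"],cv2.COLOR_BGR2GRAY)[184:272,345:429]
G=cv2.resize(g,None,fx=6,fy=6,interpolation=cv2.INTER_CUBIC)
b=(G<45).astype(np.uint8);n,l,st,ce=cv2.connectedComponentsWithStats(b)
pts=np.array([(ce[i]+.5)/6-.5+[345,184] for i in range(1,n) if 40<st[i,4]<700])
print(pts.round(1))
pts=np.array([p for p in pts if 12<np.hypot(*(p-[387,226]))<25 ])
if len(pts)>5:
    e=cv2.fitEllipse(pts.astype(np.float32));print(e)
    for z in(.1,.105,.11):print(z,ray("top",e[0],z))
print("tip side",ray("side",(379.9,146.5),.174),"key",ray("side",(373,164),.118),ray("side",(385,164),.118))
print("key top",ray("top",(386.8,221),.118),ray("top",(390.3,230),.118))
for uv in[(207,214),(300,214),(300,257),(207,257)]:print(ray("top",uv,.002).round(3))
E
```

```text
bush top [223.31 237.09] [0.4973 0.3324] area 174.11111111111111 179.51783661323134
bush side [302.31 337.84] [0.4958 0.3364] area 398.02777777777777 432.25157118262723
spacer top [253.08 236.12] [0.4985 0.2319] area 103.1388888888889 104.82375250733458
spacer side [320.55 304.99] [0.4966 0.2363] area 200.75 220.70616946788505
collar top [281.34 239.61] [0.4847 0.1352] area 70.31944444444444 64.92515207920223
collar side [341.85 277.4 ] [0.4824 0.1391] area 129.38888888888889 142.14862283458933
[[385.4 206.3]
 [395.1 208.1]
 [376.3 209.4]
 [402.6 214.4]
 [370.1 216.8]
 [387.  221.3]
 [406.  223.7]
 [368.5 226.4]
 [389.8 229.2]
 [404.3 233.3]
 [371.8 235.8]
 [398.2 240.8]
 [379.3 242.2]
 [389.  244.1]]
((387.213134765625, 225.1387939453125), (37.44791793823242, 38.24123764038086), 144.11155700683594)
0.1 [ 0.5241418  -0.21191373  0.1       ]
0.105 [ 0.52400183 -0.21089167  0.105     ]
0.11 [ 0.52386186 -0.20986961  0.11      ]
tip side [ 0.52484    -0.21059672  0.174     ] key [ 0.5338724  -0.19659447  0.118     ] [ 0.50296441 -0.2122809   0.118     ]
key top [ 0.5367047  -0.20747305  0.118     ] [ 0.50816456 -0.21735173  0.118     ]
[0.578 0.392 0.002]
[0.572 0.071 0.002]
[0.424 0.073 0.002]
[0.431 0.39  0.002]
```

Run:
```python
from h import *
from scipy.spatial.transform import Rotation as R
s=ctrl.get_state();r=R.from_quat(s["tcp_rot"]).as_matrix();print(r.round(3));y=r[:,1];print(np.degrees(np.arctan2(y[1],y[0])),s["eef_pos"])
```

```text
[[-0.     0.276 -0.961]
 [ 0.002 -0.961 -0.276]
 [-1.    -0.002 -0.   ]]
-73.96872037967547 [ 0.18635398 -0.64809146  0.21644089]
```

Emit:
play_rows(
  targets=[
    {"delta_pos": [0.334, 0.648, 0.04], "delta_rot": [0, 0, -0.089], "claw": 85},
    {"delta_pos": [0.334, 0.648, 0.04], "delta_rot": [0, 0, -0.089], "claw": 85},
    {"delta_pos": [0.334, 0.648, 0.04], "delta_rot": [0, 0, -0.089], "claw": 85},
    {"delta_pos": [0.334, 0.648, 0.04], "delta_rot": [0, 0, -0.089], "claw": 85},
    {"delta_pos": [0.334, 0.648, 0.04], "delta_rot": [0, 0, -0.089], "claw": 85},
    {"delta_pos": [0.334, 0.648, 0.04], "delta_rot": [0, 0, -0.089], "claw": 85},
    {"delta_pos": [0.334, 0.648, 0.04], "delta_rot": [0, 0, -0.089], "claw": 85},
    {"delta_pos": [0.334, 0.648, 0.04], "delta_rot": [0, 0, -0.089], "claw": 85},
    {"delta_pos": [0.334, 0.648, 0.04], "delta_rot": [0, 0, -0.089], "claw": 85},
    {"delta_pos": [0.334, 0.648, 0.04], "delta_rot": [0, 0, -0.089], "claw": 85},
    {"delta_pos": [0.334, 0.648, 0.04], "delta_rot": [0, 0, -0.089], "claw": 85},
    {"delta_pos": [0.334, 0.648, 0.04], "delta_rot": [0, 0, -0.089], "claw": 85},
    {"delta_pos": [0.334, 0.648, 0.04], "delta_rot": [0, 0, -0.089], "claw": 85},
    {"delta_pos": [0.334, 0.648, 0.04], "delta_rot": [0, 0, -0.089], "claw": 85},
    {"delta_pos": [0.334, 0.648, 0.04], "delta_rot": [0, 0, -0.089], "claw": 85},
    {"delta_pos": [0.334, 0.648, 0.04], "delta_rot": [0, 0, -0.089], "claw": 85},
    {"delta_pos": [0.334, 0.648, 0.04], "delta_rot": [0, 0, -0.089], "claw": 85},
    {"delta_pos": [0.334, 0.648, 0.04], "delta_rot": [0, 0, -0.089], "claw": 85},
    {"delta_pos": [0.334, 0.648, 0.04], "delta_rot": [0, 0, -0.089], "claw": 85},
    {"delta_pos": [0.334, 0.648, 0.04], "delta_rot": [0, 0, -0.089], "claw": 85},
  ],
  newtons=40,
)

```text
time: 1.77
eef_pos: [0.5202, 0.001, 0.2558]
tcp_rot: [-0.707, -0.002, 0.707, -0.0]
contact_force: [-0.2, -1.4, -0.4]
opening: 0.99
```

Emit:
play_rows(
  targets=[
    {"delta_pos": [-0.0237, 0.3334, -0.15], "delta_rot": [0, 0, 0], "claw": 85},
    {"delta_pos": [-0.0237, 0.3334, -0.15], "delta_rot": [0, 0, 0], "claw": 85},
    {"delta_pos": [-0.0237, 0.3334, -0.15], "delta_rot": [0, 0, 0], "claw": 85},
    {"delta_pos": [-0.0237, 0.3334, -0.15], "delta_rot": [0, 0, 0], "claw": 85},
    {"delta_pos": [-0.0237, 0.3334, -0.15], "delta_rot": [0, 0, 0], "claw": 85},
    {"delta_pos": [-0.0237, 0.3334, -0.15], "delta_rot": [0, 0, 0], "claw": 85},
    {"delta_pos": [-0.0237, 0.3334, -0.15], "delta_rot": [0, 0, 0], "claw": 85},
    {"delta_pos": [-0.0237, 0.3334, -0.15], "delta_rot": [0, 0, 0], "claw": 85},
    {"delta_pos": [-0.0237, 0.3334, -0.15], "delta_rot": [0, 0, 0], "claw": 85},
    {"delta_pos": [-0.0237, 0.3334, -0.15], "delta_rot": [0, 0, 0], "claw": 85},
    {"delta_pos": [-0.0237, 0.3334, -0.15], "delta_rot": [0, 0, 0], "claw": 85},
    {"delta_pos": [-0.0237, 0.3334, -0.15], "delta_rot": [0, 0, 0], "claw": 85},
  ],
)

```text
time: 2.77
eef_pos: [0.4969, 0.333, 0.1059]
tcp_rot: [-0.707, -0.001, 0.708, -0.0]
contact_force: [-0.4, 0.0, 0.7]
opening: 0.994
```

Run:
```python
from h import *
s=ctrl.get_state();p=s["eef_pos"];print(p,s["qpos"])
o=np.zeros((400,800,3),np.uint8)
for k,n in enumerate(("top","side")):
    im=ctrl.read_camera(n);cv2.imwrite(f"pics/{n}1.png",im)
    u,v=proj(n,[p[0],p[1],.05])[0].astype(int);u=max(u,40);v=min(v,359);c=im[v-40:v+40,u-40:u+40]
    o[:,400*k:400*k+400]=np.clip(cv2.resize(c,(400,400),interpolation=2)*1.6,0,255);print(n,u-40,v-40)
cv2.imwrite("pics/c2.png",o)
```

```text
[0.49693499 0.33302653 0.10585749] [4.20243995e-01 2.34996906e-01 1.85585305e+00 1.79017738e-03
 1.05134065e+00 1.98808773e+00]
top 180 197
side 262 287
```

View pics/c2.png

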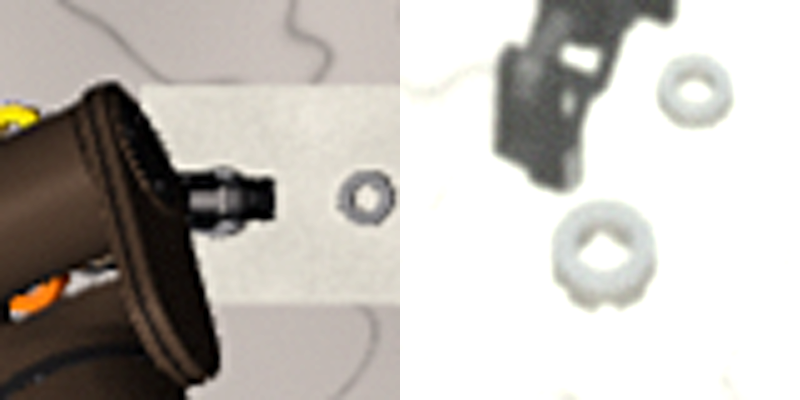

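The side crop shows the near finger beside the bush and the top crop shows the hand centred in line with it. I'll descend, half-close, then lower gently.

Emit:
play_rows(
  targets=[
    {"delta_pos": [-0.0004, 0.0012, -0.035], "delta_rot": [0, 0, 0], "claw": 70},
    {"delta_pos": [-0.0004, 0.0012, -0.062], "delta_rot": [0, 0, 0], "claw": 60},
    {"delta_pos": [-0.0004, 0.0012, -0.062], "delta_rot": [0, 0, 0], "claw": 57},
    {"delta_pos": [-0.0004, 0.0012, -0.064], "delta_rot": [0, 0, 0], "claw": 57},
    {"delta_pos": [-0.0004, 0.0012, -0.067], "delta_rot": [0, 0, 0], "claw": 57},
    {"delta_pos": [-0.0004, 0.0012, -0.07], "delta_rot": [0, 0, 0], "claw": 57},
    {"delta_pos": [-0.0004, 0.0012, -0.073], "delta_rot": [0, 0, 0], "claw": 57},
    {"delta_pos": [-0.0004, 0.0012, -0.074], "delta_rot": [0, 0, 0], "claw": 57},
  ],
)

```text
time: 3.53
eef_pos: [0.4978, 0.3343, 0.0337]
tcp_rot: [0.708, 0.001, -0.706, -0.001]
contact_force: [0.0, -0.3, -0.4]
opening: 0.663
```

Emit:
play_rows(
  targets=[
    {"delta_pos": [-0.001, 0, -0.002], "delta_rot": [0, 0, 0], "claw": 57},
    {"delta_pos": [-0.001, 0, -0.003], "delta_rot": [0, 0, 0], "claw": 57},
    {"delta_pos": [-0.001, 0, -0.003], "delta_rot": [0, 0, 0], "claw": 40},
    {"delta_pos": [-0.001, 0, -0.003], "delta_rot": [0, 0, 0], "claw": 40},
    {"delta_pos": [-0.001, 0, -0.003], "delta_rot": [0, 0, 0], "claw": 40},
    {"delta_pos": [-0.001, 0, -0.003], "delta_rot": [0, 0, 0], "claw": 40},
    {"delta_pos": [-0.001, 0, -0.003], "delta_rot": [0, 0, 0], "claw": 40},
  ],
  newtons=40,
)

```text
time: 4.12
eef_pos: [0.4968, 0.3343, 0.0307]
tcp_rot: [0.708, 0.001, -0.706, -0.001]
contact_force: [0.5, -0.0, -0.6]
opening: 0.469
```

Run:
```python
from h import *
s=ctrl.get_state();p=s["eef_pos"];print(p,s["opening"])
o=np.zeros((400,800,3),np.uint8)
for k,n in enumerate(("top","side")):
    im=ctrl.read_camera(n);cv2.imwrite(f"pics/{n}2.png",im)
    u,v=proj(n,[p[0],p[1],.02])[0].astype(int);print(n,u,v);v=min(v,359);c=im[v-40:v+40,u-40:u+40]
    o[:,400*k:400*k+400]=np.clip(cv2.resize(c,(400,400),interpolation=2)*1.5,0,255);print(n,u-40,v-40)
cv2.imwrite("pics/c3.png",o)
```

```text
[0.4968438  0.33432405 0.03072706] 0.46861621588622554
top 222 237
top 182 197
side 302 335
side 262 295
```

View pics/c3.png

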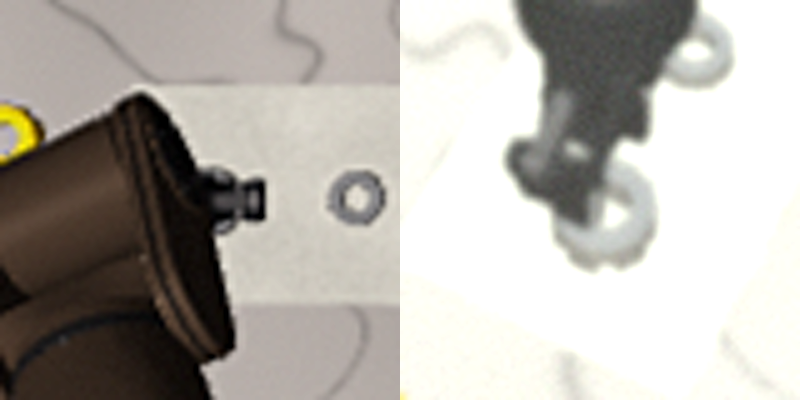

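Run:
```python
from h import *
im=cv2.imread("pics/side2.png");c=im[295:375,262:342]
o=np.clip(cv2.resize(c,(800,800),interpolation=2)*1.5,0,255).astype(np.uint8)
for z,col in((.006,(0,0,255)),(.016,(0,200,0)),(.026,(255,0,0))):
  for s in(1,-1):
    P=[[.4968+dx,.3343+s*dy,z] for dx,dy in((-.011,.02),(.011,.02),(.011,.0345),(-.011,.0345))]
    q=((proj("side",P)-[262,295]+.5)*10).astype(int);cv2.polylines(o,[q],True,col,1)
for z in(.002,.024):
  q=((proj("side",np.c_[.4962+.024*np.cos(A),.3360+.024*np.sin(A),0*A+z])-[262,295]+.5)*10).astype(int);cv2.polylines(o,[q],True,(0,200,255),1)
cv2.imwrite("pics/c4.png",o[:600])
```

```text
(no output)
```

View pics/c4.png

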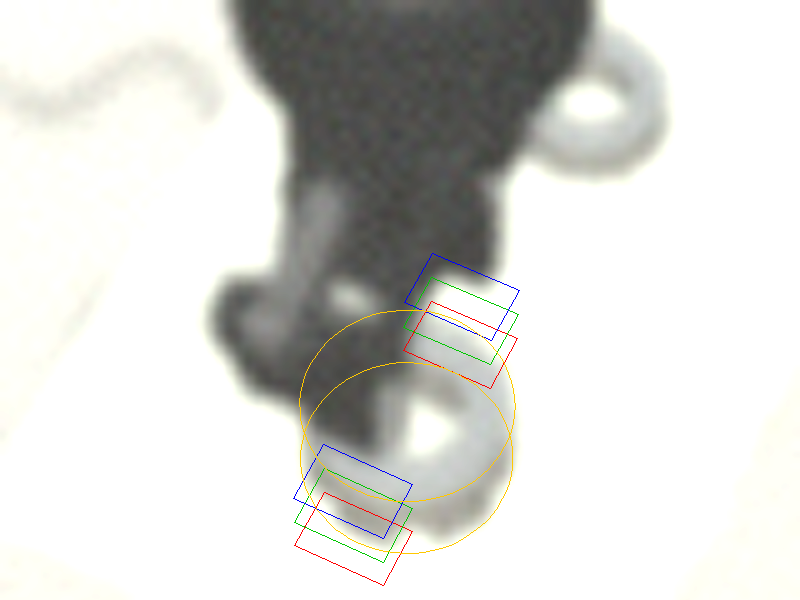

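Run:
```python
from h import *
print("img1 tip seen ~(294,325); tcp z .106 open 85; img2 +y tip seen (299.5,340), -y tip (311.5,322), tcp z .031")
for z in(.03,.05,.07,.09,.1): print(z,proj("side",[[.497-.011,.333+.0425,z],[.497-.011,.333+.057,z]]).round(1).tolist())
for z in(.006,.02,.03,.04,.05,.06): print(z,proj("side",[[.486,.3543,z],[.486,.3688,z],[.486,.3143,z],[.486,.2998,z]]).round(1).tolist())
```

```text
img1 tip seen ~(294,325); tcp z .106 open 85; img2 +y tip seen (299.5,340), -y tip (311.5,322), tcp z .031
0.03 [[298.4, 349.9], [295.3, 355.5]]
0.05 [[298.4, 345.1], [295.3, 350.7]]
0.07 [[298.4, 340.1], [295.3, 345.7]]
0.09 [[298.4, 335.0], [295.2, 340.7]]
0.1 [[298.4, 332.4], [295.2, 338.1]]
0.006 [[302.7, 347.7], [299.7, 353.0], [310.4, 333.3], [313.2, 328.3]]
0.02 [[302.7, 344.4], [299.8, 349.8], [310.5, 330.0], [313.3, 325.0]]
0.03 [[302.7, 342.0], [299.8, 347.4], [310.6, 327.6], [313.4, 322.5]]
0.04 [[302.8, 339.6], [299.8, 345.0], [310.7, 325.1], [313.5, 320.1]]
0.05 [[302.8, 337.1], [299.8, 342.5], [310.8, 322.6], [313.6, 317.6]]
0.06 [[302.8, 334.6], [299.8, 340.1], [310.9, 320.1], [313.7, 315.0]]
```

Emit:
play_rows(
  targets=[
    {"delta_pos": [0, 0, 0], "delta_rot": [0, 0, 0], "claw": 62},
    {"delta_pos": [0, 0, 0], "delta_rot": [0, 0, 0], "claw": 62},
    {"delta_pos": [0, 0, 0], "delta_rot": [0, 0, 0], "claw": 62},
    {"delta_pos": [0, 0, -0.002], "delta_rot": [0, 0, 0], "claw": 62},
    {"delta_pos": [0, 0, -0.004], "delta_rot": [0, 0, 0], "claw": 62},
    {"delta_pos": [0, 0, -0.006], "delta_rot": [0, 0, 0], "claw": 62},
    {"delta_pos": [0, 0, -0.006], "delta_rot": [0, 0, 0], "claw": 62},
  ],
)

```text
time: 4.8
eef_pos: [0.4964, 0.3341, 0.024]
tcp_rot: [0.707, 0.001, -0.707, -0.001]
contact_force: [0.6, 0.2, 0.1]
opening: 0.724
```

Emit:
play_rows(
  targets=[
    {"delta_pos": [0, 0, 0], "delta_rot": [0, 0, 0], "claw": 44},
    {"delta_pos": [0, 0, 0], "delta_rot": [0, 0, 0], "claw": 44},
    {"delta_pos": [0, 0, 0], "delta_rot": [0, 0, 0], "claw": 44},
    {"delta_pos": [0, 0, 0], "delta_rot": [0, 0, 0], "claw": 44},
    {"delta_pos": [0, 0, 0], "delta_rot": [0, 0, 0], "claw": 44},
  ],
)

```text
time: 5.22
eef_pos: [0.4964, 0.3341, 0.0241]
tcp_rot: [0.707, 0.001, -0.707, -0.001]
contact_force: [-0.2, 0.6, -0.2]
opening: 0.511
```

Emit:
play_rows(
  targets=[
    {"delta_pos": [0, 0, 0], "delta_rot": [0, 0, 0], "claw": 60},
    {"delta_pos": [0, 0, 0], "delta_rot": [0, 0, 0], "claw": 60},
    {"delta_pos": [0, 0, -0.003], "delta_rot": [0, 0, 0], "claw": 60},
    {"delta_pos": [0, 0, -0.006], "delta_rot": [0, 0, 0], "claw": 60},
    {"delta_pos": [0, 0, -0.009], "delta_rot": [0, 0, 0], "claw": 60},
    {"delta_pos": [0, 0, -0.012], "delta_rot": [0, 0, 0], "claw": 60},
    {"delta_pos": [0, 0, -0.012], "delta_rot": [0, 0, 0], "claw": 60},
  ],
)

```text
time: 5.8
eef_pos: [0.4958, 0.3338, 0.011]
tcp_rot: [-0.707, -0.001, 0.707, 0.0]
contact_force: [-0.2, -0.4, -0.8]
opening: 0.704
```

Run:
```python
from h import *
s=ctrl.get_state();p=s["eef_pos"];print(p,s["opening"])
o=np.zeros((500,800,3),np.uint8)
for k,n in enumerate(("top","side")):
    im=ctrl.read_camera(n);cv2.imwrite(f"pics/{n}3.png",im)
o=np.clip(cv2.resize(im[285:365,252:352],(800,640),interpolation=2)*1.2,0,255)
cv2.imwrite("pics/c5.png",o[:600])
```

```text
[0.49575779 0.33378654 0.01099181] 0.703920675429208[ WARN:0@1.802] global loadsave.cpp:1063 imwrite_ Unsupported depth image for selected encoder is fallbacked to CV_8U.
```

View pics/c5.png

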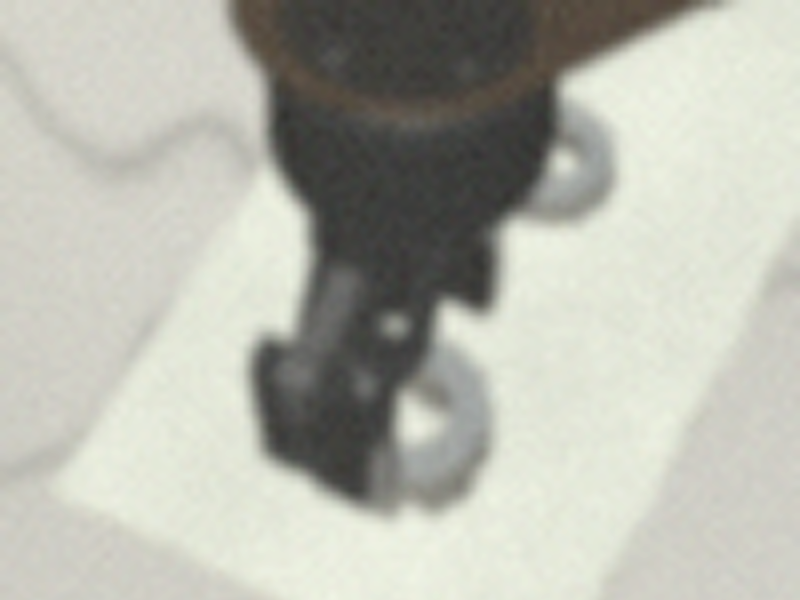

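Picture 7: the near finger now reaches beside the bush, its tip at about (301,349), still clear of the pad. The fingertips evidently stand higher than the reported TCP suggests. I'll try closing here.

Emit:
play_rows(
  targets=[
    {"delta_pos": [0, 0, 0], "delta_rot": [0, 0, 0], "claw": 42},
    {"delta_pos": [0, 0, 0], "delta_rot": [0, 0, 0], "claw": 42},
    {"delta_pos": [0, 0, 0], "delta_rot": [0, 0, 0], "claw": 42},
    {"delta_pos": [0, 0, 0], "delta_rot": [0, 0, 0], "claw": 42},
    {"delta_pos": [0, 0, 0], "delta_rot": [0, 0, 0], "claw": 42},
  ],
)

```text
time: 6.32
eef_pos: [0.4963, 0.334, 0.0118]
tcp_rot: [0.707, 0.001, -0.707, -0.001]
contact_force: [-0.4, 0.5, -0.3]
opening: 0.487
```

Emit:
play_rows(
  targets=[
    {"delta_pos": [0, 0, 0], "delta_rot": [0, 0, 0], "claw": 60},
    {"delta_pos": [0, 0, 0], "delta_rot": [0, 0, 0], "claw": 60},
    {"delta_pos": [0, 0, -0.002], "delta_rot": [0, 0, 0], "claw": 60},
    {"delta_pos": [0, 0, -0.004], "delta_rot": [0, 0, 0], "claw": 60},
    {"delta_pos": [0, 0, -0.006], "delta_rot": [0, 0, 0], "claw": 60},
    {"delta_pos": [0, 0, -0.008], "delta_rot": [0, 0, 0], "claw": 60},
  ],
)

```text
time: 6.82
eef_pos: [0.4962, 0.334, 0.0035]
tcp_rot: [0.707, 0.001, -0.707, -0.0]
contact_force: [0.4, -0.0, 0.3]
opening: 0.702
```

Emit:
play_rows(
  targets=[
    {"delta_pos": [0, 0, 0], "delta_rot": [0, 0, 0], "claw": 42},
    {"delta_pos": [0, 0, 0], "delta_rot": [0, 0, 0], "claw": 42},
    {"delta_pos": [0, 0, 0], "delta_rot": [0, 0, 0], "claw": 42},
    {"delta_pos": [0, 0, 0], "delta_rot": [0, 0, 0], "claw": 42},
    {"delta_pos": [0, 0, 0], "delta_rot": [0, 0, 0], "claw": 42},
  ],
)

```text
time: 7.23
eef_pos: [0.4962, 0.334, 0.0035]
tcp_rot: [0.707, 0.001, -0.707, -0.0]
contact_force: [0.0, -0.2, 0.0]
opening: 0.531
```

Emit:
play_rows(
  targets=[
    {"delta_pos": [0, 0, 0], "delta_rot": [0, 0, 0], "claw": 42},
    {"delta_pos": [0, 0, 0], "delta_rot": [0, 0, 0], "claw": 42},
    {"delta_pos": [0, 0, 0], "delta_rot": [0, 0, 0], "claw": 42},
  ],
)

```text
time: 7.48
eef_pos: [0.4962, 0.334, 0.0035]
tcp_rot: [0.707, 0.001, -0.707, -0.0]
contact_force: [0.3, -0.0, 0.6]
opening: 0.526
```

Run:
```python
from h import *
s=ctrl.get_state();print(s["eef_pos"],s["opening"])
a,b=[ctrl.read_camera(n) for n in("top","side")]
cv2.imwrite("pics/top4.png",a);cv2.imwrite("pics/side4.png",b)
o=np.clip(cv2.resize(b[285:365,252:352],(800,640),interpolation=2)*1.2,0,255).astype(np.uint8)
cv2.imwrite("pics/c6.png",o[:600])
```

```text
[0.49616501 0.33402082 0.00354241] 0.525650886197103
```

View pics/c6.png

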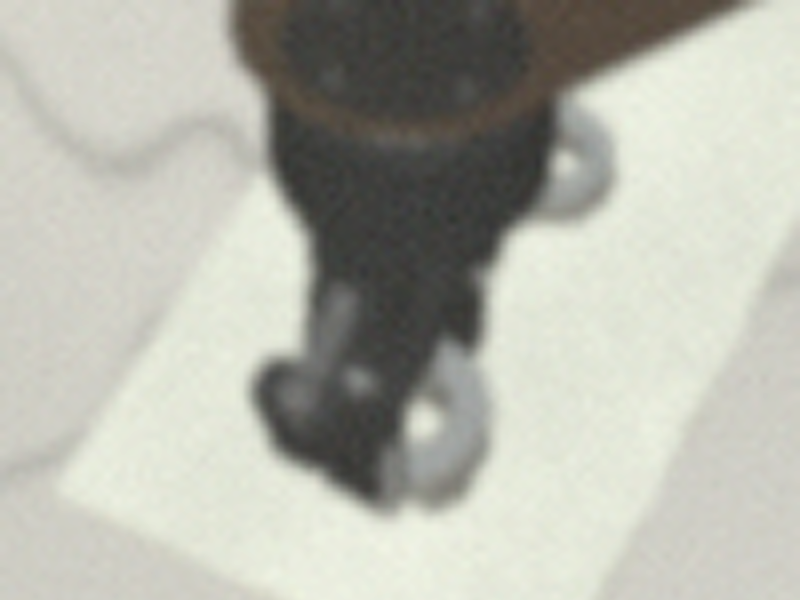

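Picture 8: the fingers hold only the upper edge of the bush. The true tool stands roughly 37 mm above what the state reports, so I'll reopen, go 10 mm deeper and regrip.

Emit:
play_rows(
  targets=[
    {"delta_pos": [0, 0, 0], "delta_rot": [0, 0, 0], "claw": 60},
    {"delta_pos": [0, 0, 0], "delta_rot": [0, 0, 0], "claw": 60},
    {"delta_pos": [0, 0, -0.002], "delta_rot": [0, 0, 0], "claw": 60},
    {"delta_pos": [0, 0, -0.004], "delta_rot": [0, 0, 0], "claw": 60},
    {"delta_pos": [0, 0, -0.006], "delta_rot": [0, 0, 0], "claw": 60},
    {"delta_pos": [0, 0, -0.008], "delta_rot": [0, 0, 0], "claw": 60},
    {"delta_pos": [0, 0, -0.01], "delta_rot": [0, 0, 0], "claw": 60},
    {"delta_pos": [0, 0, -0.01], "delta_rot": [0, 0, 0], "claw": 60},
  ],
)

```text
time: 8.25
eef_pos: [0.4957, 0.3338, -0.0071]
tcp_rot: [-0.707, -0.001, 0.707, 0.0]
contact_force: [-0.4, -0.5, 1.3]
opening: 0.706
```

Emit:
play_rows(
  targets=[
    {"delta_pos": [0.0005, 0, 0], "delta_rot": [0, 0, 0], "claw": 42},
    {"delta_pos": [0.0005, 0, 0], "delta_rot": [0, 0, 0], "claw": 42},
    {"delta_pos": [0.0005, 0, 0], "delta_rot": [0, 0, 0], "claw": 42},
    {"delta_pos": [0.0005, 0, 0], "delta_rot": [0, 0, 0], "claw": 42},
    {"delta_pos": [0.0005, 0, 0], "delta_rot": [0, 0, 0], "claw": 42},
  ],
)

```text
time: 8.67
eef_pos: [0.4966, 0.334, -0.0068]
tcp_rot: [0.707, 0.001, -0.707, -0.001]
contact_force: [-0.3, 0.1, 2.1]
opening: 0.551
```

Emit:
play_rows(
  targets=[
    {"delta_pos": [0, 0, 0.02], "delta_rot": [0, 0, 0], "claw": 40},
    {"delta_pos": [0, 0, 0.06], "delta_rot": [0, 0, 0], "claw": 40},
    {"delta_pos": [0, 0, 0.1], "delta_rot": [0, 0, 0], "claw": 40},
    {"delta_pos": [0, 0, 0.14], "delta_rot": [0, 0, 0], "claw": 40},
    {"delta_pos": [0, 0, 0.18], "delta_rot": [0, 0, 0], "claw": 40},
    {"delta_pos": [0, 0, 0.217], "delta_rot": [0, 0, 0], "claw": 40},
    {"delta_pos": [0, 0, 0.217], "delta_rot": [0, 0, 0], "claw": 40},
  ],
  newtons=60,
)

```text
time: 9.25
eef_pos: [0.5006, 0.3359, 0.2203]
tcp_rot: [0.712, 0.003, -0.702, -0.003]
contact_force: [1.3, 0.0, 0.5]
opening: 0.539
```

Emit:
play_rows(
  targets=[
    {"delta_pos": [0.0224, -0.5459, -0.01], "delta_rot": [0, 0, 0], "claw": 40},
    {"delta_pos": [0.0224, -0.5459, -0.01], "delta_rot": [0, 0, 0], "claw": 40},
    {"delta_pos": [0.0224, -0.5459, -0.01], "delta_rot": [0, 0, 0], "claw": 40},
    {"delta_pos": [0.0224, -0.5459, -0.01], "delta_rot": [0, 0, 0], "claw": 40},
    {"delta_pos": [0.0224, -0.5459, -0.01], "delta_rot": [0, 0, 0], "claw": 40},
    {"delta_pos": [0.0224, -0.5459, -0.01], "delta_rot": [0, 0, 0], "claw": 40},
    {"delta_pos": [0.0224, -0.5459, -0.01], "delta_rot": [0, 0, 0], "claw": 40},
    {"delta_pos": [0.0224, -0.5459, -0.01], "delta_rot": [0, 0, 0], "claw": 40},
    {"delta_pos": [0.0224, -0.5459, -0.01], "delta_rot": [0, 0, 0], "claw": 40},
    {"delta_pos": [0.0224, -0.5459, -0.01], "delta_rot": [0, 0, 0], "claw": 40},
    {"delta_pos": [0.0224, -0.5459, -0.01], "delta_rot": [0, 0, 0], "claw": 40},
    {"delta_pos": [0.0224, -0.5459, -0.01], "delta_rot": [0, 0, 0], "claw": 40},
    {"delta_pos": [0.0224, -0.5459, -0.01], "delta_rot": [0, 0, 0], "claw": 40},
    {"delta_pos": [0.0224, -0.5459, -0.01], "delta_rot": [0, 0, 0], "claw": 40},
    {"delta_pos": [0.0224, -0.5459, -0.01], "delta_rot": [0, 0, 0], "claw": 40},
    {"delta_pos": [0.0224, -0.5459, -0.01], "delta_rot": [0, 0, 0], "claw": 40},
    {"delta_pos": [0.0224, -0.5459, -0.01], "delta_rot": [0, 0, 0], "claw": 40},
  ],
)

```text
time: 10.67
eef_pos: [0.5226, -0.2085, 0.2094]
tcp_rot: [0.712, 0.004, -0.702, -0.003]
contact_force: [-0.3, 0.4, -1.0]
opening: 0.542
```

Run:
```python
from h import *
s=ctrl.get_state();p=s["eef_pos"];print(p,s["opening"],s["contact_force"],s["tcp_rot"].round(4))
a,b=[ctrl.read_camera(n) for n in("top","side")]
cv2.imwrite("pics/top5.png",a);cv2.imwrite("pics/side5.png",b)
def crop(im,u,v,hw,k,n):
    o=np.clip(cv2.resize(im[v-hw:v+hw,u-hw:u+hw],None,fx=k,fy=k,interpolation=2)*1.4,0,255).astype(np.uint8)
    for z,c in((.209,(0,0,255)),(.231,(0,255,0))):
        q=((proj(n,np.c_[p[0]+.024*np.cos(A),p[1]+.024*np.sin(A),0*A+z])-[u-hw,v-hw]+.5)*k).astype(int);cv2.polylines(o,[q],True,c,1)
    q=((proj(n,[[.523,-.21,.112],[.523,-.21,.174]])-[u-hw,v-hw]+.5)*k).astype(int);cv2.line(o,tuple(q[0]),tuple(q[1]),(255,0,255),1)
    return o
cv2.imwrite("pics/c7.png",np.hstack([crop(a,390,222,40,5,"top"),crop(b,380,145,40,5,"side")]))
```

```text
[ 0.52262704 -0.2084862   0.2093512 ] 0.5421515157738872 [-0.31028834  0.39756531 -1.01252259] [ 0.7119  0.0043 -0.7022 -0.0028]
```

View pics/c7.png

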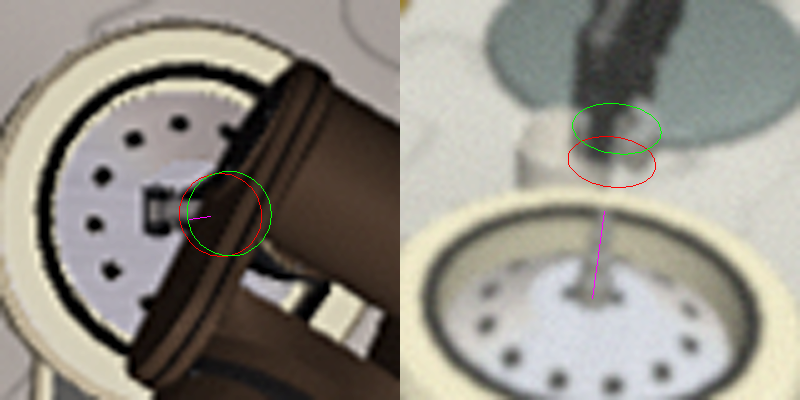

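Picture 9 shows the bush gripped above the spindle. Its predicted outline and the predicted spindle line (tip at about pixel (379,147)) agree with the side view. I'll level the tool and lower.

Emit:
play_rows(
  targets=[
    {"delta_pos": [0.0009, -0.002, 0], "delta_rot": [-0.0032, 0.0045, 0], "claw": 40},
    {"delta_pos": [0.0009, -0.002, -0.01], "delta_rot": [-0.0032, 0.0045, 0], "claw": 40},
    {"delta_pos": [0.0009, -0.002, -0.02], "delta_rot": [-0.0032, 0.0045, 0], "claw": 40},
    {"delta_pos": [0.0009, -0.002, -0.03], "delta_rot": [-0.0032, 0.0045, 0], "claw": 40},
    {"delta_pos": [0.0009, -0.002, -0.036], "delta_rot": [-0.0032, 0.0045, 0], "claw": 40},
    {"delta_pos": [0.0009, -0.002, -0.042], "delta_rot": [-0.0032, 0.0045, 0], "claw": 40},
    {"delta_pos": [0.0009, -0.002, -0.048], "delta_rot": [-0.0032, 0.0045, 0], "claw": 40},
    {"delta_pos": [0.0009, -0.002, -0.053], "delta_rot": [-0.0032, 0.0045, 0], "claw": 40},
    {"delta_pos": [0.0009, -0.002, -0.053], "delta_rot": [-0.0032, 0.0045, 0], "claw": 40},
  ],
)

```text
time: 11.52
eef_pos: [0.5232, -0.21, 0.1554]
tcp_rot: [-0.707, -0.001, 0.708, -0.001]
contact_force: [-0.7, -0.7, -1.3]
opening: 0.541
```

Emit:
play_rows(
  targets=[
    {"delta_pos": [0.0003, -0.0005, -0.005], "delta_rot": [0, 0, 0], "claw": 40},
    {"delta_pos": [0.0003, -0.0005, -0.01], "delta_rot": [0, 0, 0], "claw": 40},
    {"delta_pos": [0.0003, -0.0005, -0.015], "delta_rot": [0, 0, 0], "claw": 40},
    {"delta_pos": [0.0003, -0.0005, -0.02], "delta_rot": [0, 0, 0], "claw": 40},
    {"delta_pos": [0.0003, -0.0005, -0.024], "delta_rot": [0, 0, 0], "claw": 40},
    {"delta_pos": [0.0003, -0.0005, -0.027], "delta_rot": [0, 0, 0], "claw": 40},
    {"delta_pos": [0.0003, -0.0005, -0.03], "delta_rot": [0, 0, 0], "claw": 40},
    {"delta_pos": [0.0003, -0.0005, -0.03], "delta_rot": [0, 0, 0], "claw": 40},
  ],
)

```text
time: 12.18
eef_pos: [0.5231, -0.2103, 0.1246]
tcp_rot: [-0.706, -0.001, 0.708, -0.001]
contact_force: [-1.0, 1.0, -1.0]
opening: 0.538
```

Emit:
play_rows(
  targets=[
    {"delta_pos": [0.0002, -0.0002, -0.002], "delta_rot": [0, 0, 0], "claw": 40},
    {"delta_pos": [0.0002, -0.0002, -0.004], "delta_rot": [0, 0, 0], "claw": 40},
    {"delta_pos": [0.0002, -0.0002, -0.005], "delta_rot": [0, 0, 0], "claw": 40},
    {"delta_pos": [0.0002, -0.0002, -0.006], "delta_rot": [0, 0, 0], "claw": 40},
    {"delta_pos": [0.0002, -0.0002, -0.007], "delta_rot": [0, 0, 0], "claw": 40},
    {"delta_pos": [0.0002, -0.0002, -0.008], "delta_rot": [0, 0, 0], "claw": 40},
    {"delta_pos": [0.0002, -0.0002, -0.008], "delta_rot": [0, 0, 0], "claw": 40},
  ],
)

```text
time: 12.77
eef_pos: [0.5232, -0.2104, 0.1164]
tcp_rot: [-0.706, -0.002, 0.708, -0.001]
contact_force: [0.7, -0.6, -1.6]
opening: 0.538
```

Emit:
play_rows(
  targets=[
    {"delta_pos": [0, 0, -0.0015], "delta_rot": [0, 0, 0], "claw": 40},
    {"delta_pos": [0, 0, -0.003], "delta_rot": [0, 0, 0], "claw": 40},
    {"delta_pos": [0, 0, -0.0045], "delta_rot": [0, 0, 0], "claw": 40},
    {"delta_pos": [0, 0, -0.0055], "delta_rot": [0, 0, 0], "claw": 40},
    {"delta_pos": [0, 0, -0.0065], "delta_rot": [0, 0, 0], "claw": 40},
    {"delta_pos": [0, 0, -0.0065], "delta_rot": [0, 0, 0], "claw": 40},
  ],
)

```text
time: 13.27
eef_pos: [0.5232, -0.2104, 0.1098]
tcp_rot: [-0.706, -0.002, 0.708, -0.001]
contact_force: [-0.9, 0.6, -1.3]
opening: 0.541
```

Bush bottom should be about 118.6 mm, near the key top. I'll go down in 1 mm steps, watching the force.

Emit:
play_rows(
  targets=[
    {"delta_pos": [0, 0, -0.001], "delta_rot": [0, 0, 0], "claw": 40},
    {"delta_pos": [0, 0, -0.0015], "delta_rot": [0, 0, 0], "claw": 40},
    {"delta_pos": [0, 0, -0.0015], "delta_rot": [0, 0, 0], "claw": 40},
  ],
)

```text
time: 13.52
eef_pos: [0.5234, -0.2105, 0.1095]
tcp_rot: [-0.706, -0.002, 0.708, -0.001]
contact_force: [-2.7, 1.5, 5.0]
opening: 0.538
```

Contact with the key top is at 0.1095, exactly where predicted. I'll turn in small steps under light pressure.

Emit:
play_rows(
  targets=[
    {"delta_pos": [0, 0, -0.0015], "delta_rot": [0, 0, 0.014], "claw": 40},
    {"delta_pos": [0, 0, -0.0015], "delta_rot": [0, 0, 0.028], "claw": 40},
    {"delta_pos": [0, 0, -0.0015], "delta_rot": [0, 0, 0.042], "claw": 40},
    {"delta_pos": [0, 0, -0.0015], "delta_rot": [0, 0, 0.056], "claw": 40},
    {"delta_pos": [0, 0, -0.0015], "delta_rot": [0, 0, 0.07], "claw": 40},
    {"delta_pos": [0, 0, -0.0015], "delta_rot": [0, 0, 0.084], "claw": 40},
    {"delta_pos": [0, 0, -0.0015], "delta_rot": [0, 0, 0.098], "claw": 40},
    {"delta_pos": [0, 0, -0.0015], "delta_rot": [0, 0, 0.112], "claw": 40},
  ],
)

```text
time: 14.18
eef_pos: [0.5235, -0.2108, 0.1078]
tcp_rot: [-0.695, -0.125, 0.697, -0.126]
contact_force: [0.3, -1.8, -0.7]
opening: 0.535
```

Run:
```python
from h import *
s=ctrl.get_state();print(s["eef_pos"],s["contact_force"],s["wrist_torque"])
```

```text
[ 0.5235358  -0.21081145  0.10780228] [ 0.2737961  -1.7683184  -0.66438437] [-0.20476495 -0.00908208 -0.06324949]
```

It dropped into the notch. Lowering to the face (expected reported z about 0.1032).

Emit:
play_rows(
  targets=[
    {"delta_pos": [0, 0, -0.001], "delta_rot": [0, 0, 0], "claw": 40},
    {"delta_pos": [0, 0, -0.002], "delta_rot": [0, 0, 0], "claw": 40},
    {"delta_pos": [0, 0, -0.003], "delta_rot": [0, 0, 0], "claw": 40},
    {"delta_pos": [0, 0, -0.004], "delta_rot": [0, 0, 0], "claw": 40},
    {"delta_pos": [0, 0, -0.005], "delta_rot": [0, 0, 0], "claw": 40},
    {"delta_pos": [0, 0, -0.005], "delta_rot": [0, 0, 0], "claw": 40},
  ],
)

```text
time: 14.68
eef_pos: [0.5237, -0.2109, 0.1033]
tcp_rot: [-0.695, -0.125, 0.697, -0.126]
contact_force: [-1.6, 0.7, 3.0]
opening: 0.539
```

Emit:
play_rows(
  targets=[
    {"delta_pos": [0, 0, 0], "delta_rot": [0, 0, 0], "claw": 62},
    {"delta_pos": [0, 0, 0], "delta_rot": [0, 0, 0], "claw": 62},
    {"delta_pos": [0, 0, 0], "delta_rot": [0, 0, 0], "claw": 62},
    {"delta_pos": [0, 0, 0.01], "delta_rot": [0, 0, 0], "claw": 62},
    {"delta_pos": [0, 0, 0.03], "delta_rot": [0, 0, 0], "claw": 62},
    {"delta_pos": [0, 0, 0.06], "delta_rot": [0, 0, 0], "claw": 62},
    {"delta_pos": [0, 0, 0.1], "delta_rot": [0, 0, 0], "claw": 62},
    {"delta_pos": [0, 0, 0.112], "delta_rot": [0, 0, -0.05], "claw": 62},
    {"delta_pos": [0, 0, 0.112], "delta_rot": [0, 0, -0.112], "claw": 62},
    {"delta_pos": [0, 0, 0.112], "delta_rot": [0, 0, -0.112], "claw": 62},
  ],
)

```text
time: 15.52
eef_pos: [0.5247, -0.2116, 0.2185]
tcp_rot: [0.708, -0.001, -0.706, 0.001]
contact_force: [-0.0, 0.5, -0.3]
opening: 0.727
```

Run:
```python
from h import *
from scipy.spatial.transform import Rotation as R
s=ctrl.get_state();print(s["eef_pos"]);r=R.from_quat(s["tcp_rot"]);
T=np.array([[0,0,-1],[0,-1,0],[-1,0,0]]).T  # x->-z, y->-y
print("rotvec/pi to level, yaw -90:",((R.from_matrix(T)*r.inv()).as_rotvec()/np.pi).round(4))
```

```text
[ 0.5247375  -0.2115508   0.21846566]
rotvec/pi to level, yaw -90: [0.0008 0.0005 0.0003]
```

Emit:
play_rows(
  targets=[
    {"delta_pos": [-0.0272, 0.4454, 0], "delta_rot": [0.0008, 0.0005, 0], "claw": 62},
    {"delta_pos": [-0.0272, 0.4454, 0], "delta_rot": [0.0008, 0.0005, 0], "claw": 62},
    {"delta_pos": [-0.0272, 0.4454, 0], "delta_rot": [0.0008, 0.0005, 0], "claw": 62},
    {"delta_pos": [-0.0272, 0.4454, 0], "delta_rot": [0.0008, 0.0005, 0], "claw": 62},
    {"delta_pos": [-0.0272, 0.4454, 0], "delta_rot": [0.0008, 0.0005, 0], "claw": 62},
    {"delta_pos": [-0.0272, 0.4454, 0], "delta_rot": [0.0008, 0.0005, 0], "claw": 62},
    {"delta_pos": [-0.0272, 0.4454, 0], "delta_rot": [0.0008, 0.0005, 0], "claw": 62},
    {"delta_pos": [-0.0272, 0.4454, 0], "delta_rot": [0.0008, 0.0005, 0], "claw": 62},
    {"delta_pos": [-0.0272, 0.4454, 0], "delta_rot": [0.0008, 0.0005, 0], "claw": 62},
    {"delta_pos": [-0.0272, 0.4454, 0], "delta_rot": [0.0008, 0.0005, 0], "claw": 62},
    {"delta_pos": [-0.0272, 0.4454, 0], "delta_rot": [0.0008, 0.0005, 0], "claw": 62},
    {"delta_pos": [-0.0272, 0.4454, -0.03], "delta_rot": [0.0008, 0.0005, 0], "claw": 62},
    {"delta_pos": [-0.0272, 0.4454, -0.07], "delta_rot": [0.0008, 0.0005, 0], "claw": 62},
    {"delta_pos": [-0.0272, 0.4454, -0.11], "delta_rot": [0.0008, 0.0005, 0], "claw": 62},
    {"delta_pos": [-0.0272, 0.4454, -0.15], "delta_rot": [0.0008, 0.0005, 0], "claw": 62},
    {"delta_pos": [-0.0272, 0.4454, -0.18], "delta_rot": [0.0008, 0.0005, 0], "claw": 62},
    {"delta_pos": [-0.0272, 0.4454, -0.19], "delta_rot": [0.0008, 0.0005, 0], "claw": 56},
    {"delta_pos": [-0.0272, 0.4454, -0.19], "delta_rot": [0.0008, 0.0005, 0], "claw": 56},
    {"delta_pos": [-0.0272, 0.4454, -0.19], "delta_rot": [0.0008, 0.0005, 0], "claw": 56},
  ],
)

```text
time: 17.1
eef_pos: [0.4985, 0.2341, 0.0297]
tcp_rot: [0.708, -0.0, -0.707, -0.0]
contact_force: [-0.4, -0.5, 0.1]
opening: 0.655
```

```bash
cat > lvl.py <<'E'
from h import *
from scipy.spatial.transform import Rotation as R
s=ctrl.get_state();print(s["eef_pos"].round(4),s["contact_force"].round(1));r=R.from_quat(s["tcp_rot"])
T=np.array([[0,0,-1],[0,-1,0],[-1,0,0]]).T
print("rotvec/pi to level:",((R.from_matrix(T)*r.inv()).as_rotvec()/np.pi).round(4))
E
python3 lvl.py
```

```text
[0.4985 0.2341 0.0297] [-0.4 -0.5  0.1]
rotvec/pi to level: [-0.0001  0.0005  0.0003]
```

Emit:
play_rows(
  targets=[
    {"delta_pos": [-0.001, 0, -0.015], "delta_rot": [0, 0.0005, 0], "claw": 52},
    {"delta_pos": [-0.001, 0, -0.025], "delta_rot": [0, 0.0005, 0], "claw": 50},
    {"delta_pos": [-0.001, 0, -0.031], "delta_rot": [0, 0.0005, 0], "claw": 50},
    {"delta_pos": [-0.001, 0, -0.035], "delta_rot": [0, 0.0005, 0], "claw": 50},
    {"delta_pos": [-0.001, 0, -0.038], "delta_rot": [0, 0.0005, 0], "claw": 50},
    {"delta_pos": [-0.001, 0, -0.039], "delta_rot": [0, 0.0005, 0], "claw": 50},
    {"delta_pos": [-0.001, 0, -0.039], "delta_rot": [0, 0.0005, 0], "claw": 50},
  ],
)

```text
time: 17.68
eef_pos: [0.4976, 0.2341, -0.0092]
tcp_rot: [0.707, -0.0, -0.707, -0.0]
contact_force: [0.3, 0.5, 0.1]
opening: 0.589
```

Emit:
play_rows(
  targets=[
    {"delta_pos": [0, 0, -0.001], "delta_rot": [0, 0, 0], "claw": 32},
    {"delta_pos": [0, 0, -0.001], "delta_rot": [0, 0, 0], "claw": 32},
    {"delta_pos": [0, 0, -0.001], "delta_rot": [0, 0, 0], "claw": 32},
    {"delta_pos": [0, 0, -0.001], "delta_rot": [0, 0, 0], "claw": 32},
    {"delta_pos": [0, 0, -0.001], "delta_rot": [0, 0, 0], "claw": 32},
    {"delta_pos": [0, 0, -0.001], "delta_rot": [0, 0, 0], "claw": 32},
    {"delta_pos": [0, 0, -0.001], "delta_rot": [0, 0, 0], "claw": 32},
  ],
)

```text
time: 18.27
eef_pos: [0.4984, 0.2343, -0.0094]
tcp_rot: [0.708, -0.0, -0.707, -0.001]
contact_force: [-0.6, -0.1, 4.5]
opening: 0.405
```

The fingertips just touch the pad, so I'll regrip 3 mm higher to keep the tips above the ring's underside.

Emit:
play_rows(
  targets=[
    {"delta_pos": [-0.0006, 0, 0.001], "delta_rot": [0, 0, 0], "claw": 46},
    {"delta_pos": [-0.0006, 0, 0.003], "delta_rot": [0, 0, 0], "claw": 46},
    {"delta_pos": [-0.0006, 0, 0.003], "delta_rot": [0, 0, 0], "claw": 46},
    {"delta_pos": [-0.0006, 0, 0.003], "delta_rot": [0, 0, 0], "claw": 32},
    {"delta_pos": [-0.0006, 0, 0.003], "delta_rot": [0, 0, 0], "claw": 32},
    {"delta_pos": [-0.0006, 0, 0.003], "delta_rot": [0, 0, 0], "claw": 32},
    {"delta_pos": [-0.0006, 0, 0.003], "delta_rot": [0, 0, 0], "claw": 32},
    {"delta_pos": [-0.0006, 0, 0.003], "delta_rot": [0, 0, 0], "claw": 32},
    {"delta_pos": [-0.0006, 0, 0.003], "delta_rot": [0, 0, 0], "claw": 32},
  ],
  newtons=50,
)

```text
time: 19.02
eef_pos: [0.4978, 0.2344, -0.0064]
tcp_rot: [0.708, -0.0, -0.707, -0.001]
contact_force: [-0.9, 0.5, 2.5]
opening: 0.408
```

```bash
python3 lvl.py
```

```text
[ 0.4978  0.2344 -0.0064] [-0.9  0.5  2.5]
rotvec/pi to level: [-0.0002  0.0005  0.0003]
```

Emit:
play_rows(
  targets=[
    {"delta_pos": [0, 0, 0.02], "delta_rot": [0, 0, 0], "claw": 32},
    {"delta_pos": [0, 0, 0.06], "delta_rot": [0, 0, 0], "claw": 32},
    {"delta_pos": [0, 0, 0.1], "delta_rot": [0, 0, 0], "claw": 32},
    {"delta_pos": [0, 0, 0.14], "delta_rot": [0, 0, 0], "claw": 32},
    {"delta_pos": [0, 0, 0.18], "delta_rot": [0, 0, 0], "claw": 32},
    {"delta_pos": [0, 0, 0.215], "delta_rot": [0, 0, 0], "claw": 32},
    {"delta_pos": [0.0262, -0.4454, 0.215], "delta_rot": [0, 0, 0], "claw": 32},
    {"delta_pos": [0.0262, -0.4454, 0.215], "delta_rot": [0, 0, 0], "claw": 32},
    {"delta_pos": [0.0262, -0.4454, 0.215], "delta_rot": [0, 0, 0], "claw": 32},
    {"delta_pos": [0.0262, -0.4454, 0.215], "delta_rot": [0, 0, 0], "claw": 32},
    {"delta_pos": [0.0262, -0.4454, 0.215], "delta_rot": [0, 0, 0], "claw": 32},
    {"delta_pos": [0.0262, -0.4454, 0.215], "delta_rot": [0, 0, 0], "claw": 32},
    {"delta_pos": [0.0262, -0.4454, 0.215], "delta_rot": [0, 0, 0], "claw": 32},
    {"delta_pos": [0.0262, -0.4454, 0.215], "delta_rot": [0, 0, 0], "claw": 32},
    {"delta_pos": [0.0262, -0.4454, 0.215], "delta_rot": [0, 0, 0], "claw": 32},
    {"delta_pos": [0.0262, -0.4454, 0.215], "delta_rot": [0, 0, 0], "claw": 32},
    {"delta_pos": [0.0262, -0.4454, 0.215], "delta_rot": [0, 0, 0], "claw": 32},
    {"delta_pos": [0.0262, -0.4454, 0.215], "delta_rot": [0, 0, 0], "claw": 32},
    {"delta_pos": [0.0262, -0.4454, 0.215], "delta_rot": [0, 0, 0], "claw": 32},
    {"delta_pos": [0.0262, -0.4454, 0.215], "delta_rot": [0, 0, 0], "claw": 32},
  ],
)

```text
time: 20.68
eef_pos: [0.5235, -0.2104, 0.2076]
tcp_rot: [0.707, 0.0, -0.707, -0.001]
contact_force: [-0.1, 1.4, -1.2]
opening: 0.407
```

```bash
python3 lvl.py
```

```text
[ 0.5235 -0.2104  0.2076] [-0.1  1.4 -1.2]
rotvec/pi to level: [-0.0007  0.      0.0004]
```

Emit:
play_rows(
  targets=[
    {"delta_pos": [0.0003, -0.0005, -0.01], "delta_rot": [-0.0007, 0, 0], "claw": 32},
    {"delta_pos": [0.0003, -0.0005, -0.025], "delta_rot": [-0.0007, 0, 0], "claw": 32},
    {"delta_pos": [0.0003, -0.0005, -0.035], "delta_rot": [-0.0007, 0, 0], "claw": 32},
    {"delta_pos": [0.0003, -0.0005, -0.042], "delta_rot": [-0.0007, 0, 0], "claw": 32},
    {"delta_pos": [0.0003, -0.0005, -0.047], "delta_rot": [-0.0007, 0, 0], "claw": 32},
    {"delta_pos": [0.0003, -0.0005, -0.052], "delta_rot": [-0.0007, 0, 0], "claw": 32},
    {"delta_pos": [0.0003, -0.0005, -0.057], "delta_rot": [-0.0007, 0, 0], "claw": 32},
    {"delta_pos": [0.0003, -0.0005, -0.057], "delta_rot": [-0.0007, 0, 0], "claw": 32},
  ],
)

```text
time: 21.35
eef_pos: [0.5234, -0.2106, 0.1497]
tcp_rot: [-0.707, 0.0, 0.708, 0.001]
contact_force: [0.0, 0.0, -1.4]
opening: 0.408
```

Emit:
play_rows(
  targets=[
    {"delta_pos": [0.0003, -0.0003, -0.003], "delta_rot": [0, 0, 0], "claw": 32},
    {"delta_pos": [0.0003, -0.0003, -0.006], "delta_rot": [0, 0, 0], "claw": 32},
    {"delta_pos": [0.0003, -0.0003, -0.009], "delta_rot": [0, 0, 0], "claw": 32},
    {"delta_pos": [0.0003, -0.0003, -0.012], "delta_rot": [0, 0, 0], "claw": 32},
    {"delta_pos": [0.0003, -0.0003, -0.015], "delta_rot": [0, 0, 0], "claw": 32},
    {"delta_pos": [0.0003, -0.0003, -0.018], "delta_rot": [0, 0, 0], "claw": 32},
    {"delta_pos": [0.0003, -0.0003, -0.02], "delta_rot": [0, 0, 0], "claw": 32},
    {"delta_pos": [0.0003, -0.0003, -0.02], "delta_rot": [0, 0, 0], "claw": 32},
  ],
)

```text
time: 22.02
eef_pos: [0.5234, -0.2107, 0.1289]
tcp_rot: [-0.706, -0.0, 0.708, 0.001]
contact_force: [-0.2, 0.3, -1.0]
opening: 0.413
```

Emit:
play_rows(
  targets=[
    {"delta_pos": [0, 0, -0.0015], "delta_rot": [0, 0, 0], "claw": 32},
    {"delta_pos": [0, 0, -0.003], "delta_rot": [0, 0, 0], "claw": 32},
    {"delta_pos": [0, 0, -0.004], "delta_rot": [0, 0, 0], "claw": 32},
    {"delta_pos": [0, 0, -0.0045], "delta_rot": [0, 0, 0], "claw": 32},
    {"delta_pos": [0, 0, -0.0045], "delta_rot": [0, 0, 0], "claw": 32},
  ],
)

```text
time: 22.43
eef_pos: [0.5235, -0.2107, 0.1256]
tcp_rot: [-0.706, -0.0, 0.708, 0.001]
contact_force: [-2.4, 1.7, 5.0]
opening: 0.402
```

Contact came at exactly the predicted height, so the spacer is seated. I'll release it and fetch the collar.

Emit:
play_rows(
  targets=[
    {"delta_pos": [0, 0, 0], "delta_rot": [0, 0, 0], "claw": 52},
    {"delta_pos": [0, 0, 0], "delta_rot": [0, 0, 0], "claw": 52},
    {"delta_pos": [0, 0, 0], "delta_rot": [0, 0, 0], "claw": 52},
    {"delta_pos": [0, 0, 0.01], "delta_rot": [0, 0, 0], "claw": 52},
    {"delta_pos": [0, 0, 0.03], "delta_rot": [0, 0, 0], "claw": 52},
    {"delta_pos": [0, 0, 0.06], "delta_rot": [0, 0, 0], "claw": 52},
    {"delta_pos": [0, 0, 0.09], "delta_rot": [0, 0, 0], "claw": 52},
    {"delta_pos": [-0.04, 0.3478, 0.09], "delta_rot": [0, 0, 0], "claw": 52},
    {"delta_pos": [-0.04, 0.3478, 0.09], "delta_rot": [0, 0, 0], "claw": 52},
    {"delta_pos": [-0.04, 0.3478, 0.09], "delta_rot": [0, 0, 0], "claw": 52},
    {"delta_pos": [-0.04, 0.3478, 0.09], "delta_rot": [0, 0, 0], "claw": 52},
    {"delta_pos": [-0.04, 0.3478, 0.09], "delta_rot": [0, 0, 0], "claw": 52},
    {"delta_pos": [-0.04, 0.3478, 0.09], "delta_rot": [0, 0, 0], "claw": 52},
    {"delta_pos": [-0.04, 0.3478, 0.09], "delta_rot": [0, 0, 0], "claw": 52},
    {"delta_pos": [-0.04, 0.3478, 0.09], "delta_rot": [0, 0, 0], "claw": 52},
    {"delta_pos": [-0.04, 0.3478, 0.07], "delta_rot": [0, 0, 0], "claw": 52},
    {"delta_pos": [-0.04, 0.3478, 0.03], "delta_rot": [0, 0, 0], "claw": 52},
    {"delta_pos": [-0.04, 0.3478, -0.01], "delta_rot": [0, 0, 0], "claw": 52},
    {"delta_pos": [-0.04, 0.3478, -0.05], "delta_rot": [0, 0, 0], "claw": 48},
    {"delta_pos": [-0.04, 0.3478, -0.08], "delta_rot": [0, 0, 0], "claw": 46},
  ],
)

```text
time: 24.1
eef_pos: [0.4821, 0.1373, 0.0432]
tcp_rot: [-0.706, -0.0, 0.709, 0.0]
contact_force: [0.2, -0.9, -1.1]
opening: 0.541
```

```bash
python3 lvl.py
```

```text
[0.4821 0.1373 0.0432] [ 0.2 -0.9 -1.1]
rotvec/pi to level: [-0.0003 -0.0013  0.0001]
```

Emit:
play_rows(
  targets=[
    {"delta_pos": [0.0014, -0.0002, -0.02], "delta_rot": [-0.0003, -0.0013, 0], "claw": 46},
    {"delta_pos": [0.0014, -0.0002, -0.034], "delta_rot": [-0.0003, -0.0013, 0], "claw": 44},
    {"delta_pos": [0.0014, -0.0002, -0.041], "delta_rot": [-0.0003, -0.0013, 0], "claw": 42},
    {"delta_pos": [0.0014, -0.0002, -0.045], "delta_rot": [-0.0003, -0.0013, 0], "claw": 42},
    {"delta_pos": [0.0014, -0.0002, -0.047], "delta_rot": [-0.0003, -0.0013, 0], "claw": 42},
    {"delta_pos": [0.0014, -0.0002, -0.0475], "delta_rot": [-0.0003, -0.0013, 0], "claw": 42},
    {"delta_pos": [0.0014, -0.0002, -0.0475], "delta_rot": [-0.0003, -0.0013, 0], "claw": 24},
    {"delta_pos": [0.0014, -0.0002, -0.0475], "delta_rot": [-0.0003, -0.0013, 0], "claw": 24},
    {"delta_pos": [0.0014, -0.0002, -0.0475], "delta_rot": [-0.0003, -0.0013, 0], "claw": 24},
    {"delta_pos": [0.0014, -0.0002, -0.0475], "delta_rot": [-0.0003, -0.0013, 0], "claw": 24},
    {"delta_pos": [0.0014, -0.0002, -0.0475], "delta_rot": [-0.0003, -0.0013, 0], "claw": 24},
    {"delta_pos": [0.0014, -0.0002, -0.0475], "delta_rot": [-0.0003, -0.0013, 0], "claw": 24},
  ],
  newtons=60,
)

```text
time: 25.1
eef_pos: [0.4849, 0.1373, -0.0028]
tcp_rot: [0.708, 0.0, -0.706, -0.0]
contact_force: [-0.6, 0.1, 6.8]
opening: 0.311
```

```bash
python3 lvl.py
```

```text
[ 0.4849  0.1373 -0.0028] [-0.6  0.1  6.8]
rotvec/pi to level: [-0.0001  0.0009  0.0001]
```

Fingertips touch the pad again, so I'll regrip 4 mm higher.

Emit:
play_rows(
  targets=[
    {"delta_pos": [-0.0014, 0, 0.002], "delta_rot": [0, 0.0009, 0], "claw": 38},
    {"delta_pos": [-0.0014, 0, 0.004], "delta_rot": [0, 0.0009, 0], "claw": 38},
    {"delta_pos": [-0.0014, 0, 0.004], "delta_rot": [0, 0.0009, 0], "claw": 38},
    {"delta_pos": [-0.0014, 0, 0.004], "delta_rot": [0, 0.0009, 0], "claw": 24},
    {"delta_pos": [-0.0014, 0, 0.004], "delta_rot": [0, 0.0009, 0], "claw": 24},
    {"delta_pos": [-0.0014, 0, 0.004], "delta_rot": [0, 0.0009, 0], "claw": 24},
    {"delta_pos": [-0.0014, 0, 0.004], "delta_rot": [0, 0.0009, 0], "claw": 24},
    {"delta_pos": [-0.0014, 0, 0.004], "delta_rot": [0, 0.0009, 0], "claw": 24},
  ],
)

```text
time: 25.77
eef_pos: [0.4836, 0.1373, 0.0016]
tcp_rot: [-0.707, -0.0, 0.707, 0.0]
contact_force: [-1.8, -0.4, 5.0]
opening: 0.304
```

```bash
python3 lvl.py
```

```text
[0.4836 0.1373 0.0016] [-1.8 -0.4  5. ]
rotvec/pi to level: [-0.0001 -0.0001  0.    ]
```

Emit:
play_rows(
  targets=[
    {"delta_pos": [0, 0, 0.02], "delta_rot": [0, 0, 0], "claw": 24},
    {"delta_pos": [0, 0, 0.06], "delta_rot": [0, 0, 0], "claw": 24},
    {"delta_pos": [0, 0, 0.1], "delta_rot": [0, 0, 0], "claw": 24},
    {"delta_pos": [0, 0, 0.14], "delta_rot": [0, 0, 0], "claw": 24},
    {"delta_pos": [0, 0, 0.18], "delta_rot": [0, 0, 0], "claw": 24},
    {"delta_pos": [0, 0, 0.21], "delta_rot": [0, 0, 0], "claw": 24},
    {"delta_pos": [0.0399, -0.3483, 0.21], "delta_rot": [0, 0, 0], "claw": 24},
    {"delta_pos": [0.0399, -0.3483, 0.21], "delta_rot": [0, 0, 0], "claw": 24},
    {"delta_pos": [0.0399, -0.3483, 0.21], "delta_rot": [0, 0, 0], "claw": 24},
    {"delta_pos": [0.0399, -0.3483, 0.21], "delta_rot": [0, 0, 0], "claw": 24},
    {"delta_pos": [0.0399, -0.3483, 0.21], "delta_rot": [0, 0, 0], "claw": 24},
    {"delta_pos": [0.0399, -0.3483, 0.21], "delta_rot": [0, 0, 0], "claw": 24},
    {"delta_pos": [0.0399, -0.3483, 0.21], "delta_rot": [0, 0, 0], "claw": 24},
    {"delta_pos": [0.0399, -0.3483, 0.21], "delta_rot": [0, 0, 0], "claw": 24},
    {"delta_pos": [0.0399, -0.3483, 0.21], "delta_rot": [0, 0, 0], "claw": 24},
    {"delta_pos": [0.0399, -0.3483, 0.21], "delta_rot": [0, 0, 0], "claw": 24},
    {"delta_pos": [0.0399, -0.3483, 0.21], "delta_rot": [0, 0, 0], "claw": 24},
    {"delta_pos": [0.0399, -0.3483, 0.21], "delta_rot": [0, 0, 0], "claw": 24},
    {"delta_pos": [0.0399, -0.3483, 0.21], "delta_rot": [0, 0, 0], "claw": 24},
  ],
)

```text
time: 27.35
eef_pos: [0.5233, -0.2094, 0.2113]
tcp_rot: [-0.707, -0.001, 0.707, -0.0]
contact_force: [0.4, -0.4, -0.9]
opening: 0.304
```

```bash
python3 lvl.py
python3 - <<'E'
from h import *
b=ctrl.read_camera("side");cv2.imwrite("pics/side6.png",b)
o=np.clip(cv2.resize(b[105:185,330:430],(800,640),interpolation=2).astype(float)*1.3,0,255).astype(np.uint8)
cv2.imwrite("pics/c8.png",o[:600])
E
```

```text
[ 0.5233 -0.2094  0.2113] [ 0.4 -0.4 -0.9]
rotvec/pi to level: [-0.0003 -0.0003 -0.0005]
```

View pics/c8.png

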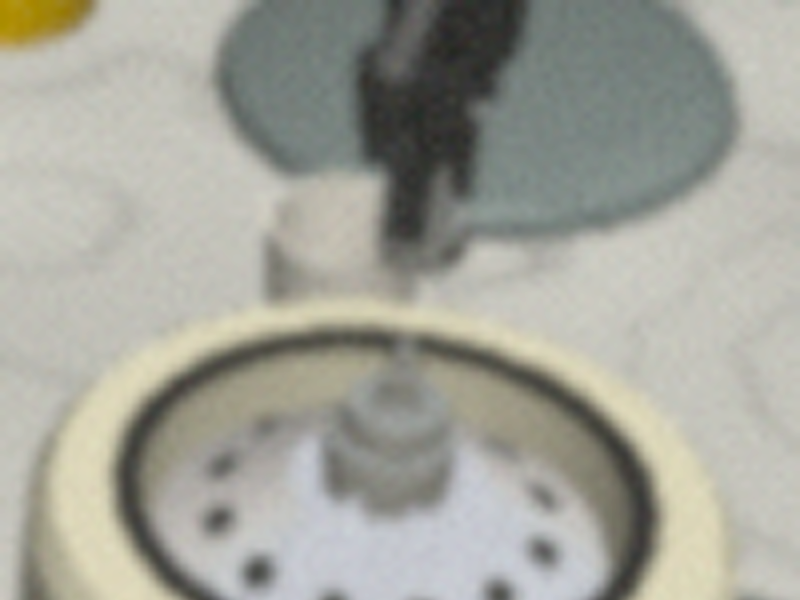

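Picture 10: bush and spacer sit stacked on the rotor with the spindle tip rising through them at about (405,340) in the crop. The collar is held above it at about (425,240).

Emit:
play_rows(
  targets=[
    {"delta_pos": [0.0003, -0.0015, -0.005], "delta_rot": [0, 0, 0], "claw": 24},
    {"delta_pos": [0.0003, -0.0015, -0.015], "delta_rot": [0, 0, 0], "claw": 24},
    {"delta_pos": [0.0003, -0.0015, -0.025], "delta_rot": [0, 0, 0], "claw": 24},
    {"delta_pos": [0.0003, -0.0015, -0.032], "delta_rot": [0, 0, 0], "claw": 24},
    {"delta_pos": [0.0003, -0.0015, -0.036], "delta_rot": [0, 0, 0], "claw": 24},
    {"delta_pos": [0.0003, -0.0015, -0.039], "delta_rot": [0, 0, 0], "claw": 24},
    {"delta_pos": [0.0003, -0.0015, -0.042], "delta_rot": [0, 0, 0], "claw": 24},
    {"delta_pos": [0.0003, -0.0015, -0.045], "delta_rot": [0, 0, 0], "claw": 24},
    {"delta_pos": [0.0003, -0.0015, -0.045], "delta_rot": [0, 0, 0], "claw": 24},
  ],
)

```text
time: 28.15
eef_pos: [0.5235, -0.2108, 0.1659]
tcp_rot: [-0.707, -0.001, 0.708, -0.0]
contact_force: [-0.1, -0.5, -0.2]
opening: 0.299
```

Emit:
play_rows(
  targets=[
    {"delta_pos": [0, 0, -0.002], "delta_rot": [0, 0, 0], "claw": 24},
    {"delta_pos": [0, 0, -0.004], "delta_rot": [0, 0, 0], "claw": 24},
    {"delta_pos": [0, 0, -0.0055], "delta_rot": [0, 0, 0], "claw": 24},
    {"delta_pos": [0, 0, -0.007], "delta_rot": [0, 0, 0], "claw": 24},
    {"delta_pos": [0, 0, -0.007], "delta_rot": [0, 0, 0], "claw": 24},
  ],
)

```text
time: 28.57
eef_pos: [0.5239, -0.2111, 0.1595]
tcp_rot: [-0.707, -0.001, 0.707, -0.0]
contact_force: [-0.2, 0.4, 2.2]
opening: 0.304
```

Emit:
play_rows(
  targets=[
    {"delta_pos": [0, 0, -0.0015], "delta_rot": [0, 0, 0], "claw": 24},
    {"delta_pos": [0, 0, -0.0025], "delta_rot": [0, 0, 0], "claw": 24},
    {"delta_pos": [0, 0, -0.0035], "delta_rot": [0, 0, 0], "claw": 24},
    {"delta_pos": [0, 0, -0.0035], "delta_rot": [0, 0, 0], "claw": 24},
  ],
)

```text
time: 28.9
eef_pos: [0.5248, -0.2113, 0.1587]
tcp_rot: [0.708, 0.001, -0.707, 0.001]
contact_force: [-2.3, 1.8, 8.3]
opening: 0.304
```

Emit:
play_rows(
  targets=[
    {"delta_pos": [-0.0008, 0.0002, -0.0035], "delta_rot": [0, 0, 0], "claw": 24},
    {"delta_pos": [-0.0008, 0.0002, -0.0042], "delta_rot": [0, 0, 0], "claw": 24},
    {"delta_pos": [-0.0008, 0.0002, -0.0048], "delta_rot": [0, 0, 0], "claw": 24},
    {"delta_pos": [-0.0008, 0.0002, -0.0048], "delta_rot": [0, 0, 0], "claw": 24},
  ],
)

```text
time: 29.23
eef_pos: [0.5253, -0.2115, 0.1582]
tcp_rot: [0.709, 0.0, -0.705, 0.001]
contact_force: [-4.4, 2.8, 13.5]
opening: 0.301
```

Emit:
play_rows(
  targets=[
    {"delta_pos": [-0.002, 0.0006, -0.0048], "delta_rot": [0, 0.0015, 0], "claw": 24},
    {"delta_pos": [-0.002, 0.0006, -0.0055], "delta_rot": [0, 0.0015, 0], "claw": 24},
    {"delta_pos": [-0.002, 0.0006, -0.0062], "delta_rot": [0, 0.0015, 0], "claw": 24},
    {"delta_pos": [-0.002, 0.0006, -0.0062], "delta_rot": [0, 0.0015, 0], "claw": 24},
  ],
)

```text
time: 29.57
eef_pos: [0.5242, -0.2113, 0.1549]
tcp_rot: [0.708, -0.0, -0.706, 0.002]
contact_force: [-1.4, 1.4, 6.1]
opening: 0.303
```

```bash
python3 lvl.py
```

```text
[ 0.5242 -0.2113  0.1549] [-1.4  1.4  6.1]
rotvec/pi to level: [ 0.0009  0.0007 -0.0007]
```

Emit:
play_rows(
  targets=[
    {"delta_pos": [-0.0006, 0.0003, -0.0035], "delta_rot": [0.0009, 0.0007, 0], "claw": 24},
    {"delta_pos": [-0.0006, 0.0003, -0.005], "delta_rot": [0.0009, 0.0007, 0], "claw": 24},
    {"delta_pos": [-0.0006, 0.0003, -0.0065], "delta_rot": [0.0009, 0.0007, 0], "claw": 24},
    {"delta_pos": [-0.0006, 0.0003, -0.0078], "delta_rot": [0.0009, 0.0007, 0], "claw": 24},
    {"delta_pos": [-0.0006, 0.0003, -0.0085], "delta_rot": [0.0009, 0.0007, 0], "claw": 24},
    {"delta_pos": [-0.0006, 0.0003, -0.0085], "delta_rot": [0.0009, 0.0007, 0], "claw": 24},
  ],
)

```text
time: 30.07
eef_pos: [0.5237, -0.211, 0.1476]
tcp_rot: [-0.707, -0.001, 0.707, -0.001]
contact_force: [-2.6, 1.4, 6.2]
opening: 0.301
```

The collar is at its predicted home height with firm contact. Releasing and withdrawing.

Emit:
play_rows(
  targets=[
    {"delta_pos": [0, 0, 0], "delta_rot": [0, 0, 0], "claw": 50},
    {"delta_pos": [0, 0, 0], "delta_rot": [0, 0, 0], "claw": 50},
    {"delta_pos": [0, 0, 0], "delta_rot": [0, 0, 0], "claw": 50},
    {"delta_pos": [0, 0, 0.01], "delta_rot": [0, 0, 0], "claw": 50},
    {"delta_pos": [0, 0, 0.03], "delta_rot": [0, 0, 0], "claw": 50},
    {"delta_pos": [0, 0, 0.06], "delta_rot": [0, 0, 0], "claw": 50},
    {"delta_pos": [0, 0, 0.1], "delta_rot": [0, 0, 0], "claw": 50},
    {"delta_pos": [0, 0.1, 0.12], "delta_rot": [0, 0, 0], "claw": 50},
    {"delta_pos": [0, 0.2, 0.12], "delta_rot": [0, 0, 0], "claw": 50},
    {"delta_pos": [0, 0.2, 0.12], "delta_rot": [0, 0, 0], "claw": 50},
    {"delta_pos": [0, 0.2, 0.12], "delta_rot": [0, 0, 0], "claw": 50},
    {"delta_pos": [0, 0.2, 0.12], "delta_rot": [0, 0, 0], "claw": 50},
    {"delta_pos": [0, 0.2, 0.12], "delta_rot": [0, 0, 0], "claw": 50},
    {"delta_pos": [0, 0.2, 0.12], "delta_rot": [0, 0, 0], "claw": 50},
  ],
)

```text
time: 31.23
eef_pos: [0.5237, -0.0094, 0.2684]
tcp_rot: [0.707, 0.002, -0.707, 0.002]
contact_force: [0.7, -0.5, 0.6]
opening: 0.588
```

```bash
python3 lvl.py
python3 - <<'E'
from h import *
o=[]
for n,(u,v) in(("side",(355,110)),("top",(360,195))):
    b=ctrl.read_camera(n);cv2.imwrite(f"pics/{n}7.png",b)
    p=np.clip(cv2.resize(b[v:v+65,u:u+50],(400,520),interpolation=2).astype(float)*1.3,0,255).astype(np.uint8)
    for h,r in((.011,.024),(.029,.019),(.045,.015)):
        for e in(h+{.024:.011,.019:.007,.015:.009}[r],):
            q=((proj(n,np.c_[.5237+r*np.cos(A),-.2110+r*np.sin(A),0*A+.112+e])-[u,v]+.5)*8).astype(int);cv2.polylines(p,[q],True,(0,0,255),1)
    o.append(p)
cv2.imwrite("pics/c9.png",np.hstack(o))
E
```

```text
[ 0.5237 -0.0094  0.2684] [ 0.7 -0.5  0.6]
rotvec/pi to level: [ 0.0002  0.0003 -0.0019]
```

View pics/c9.png

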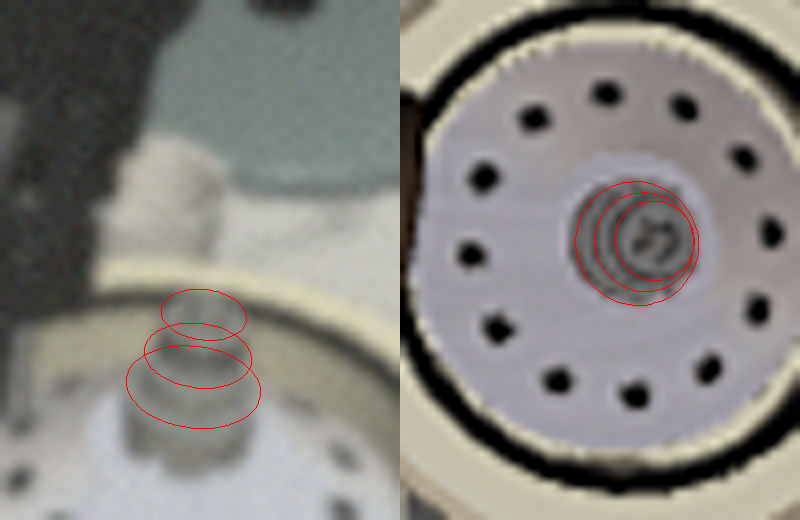

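Picture 11: the three rings are stacked concentrically, and the outlines predicted at home heights match in both views to about a pixel. The gripper is clear, so I'm handing in.

```bash
python3 -c "
from plant import ctrl
print(ctrl.sign_off())"
```

```text
the job is handed in; nothing more can be done
None
```

All three rings are on the spindle and released, and the job was handed in at about 31 s of the 70 s. The hand-in reports no verdict, so this rests on my own checks.

- **Bush:** It touched the key top at the expected height. Turned about 20° at roughly 6 N, it dropped over the key, then came down onto the rotor face.
- **Spacer:** It came to rest on the bush at the expected height.
- **Collar:** It passed the spring balls somewhat above the stated 10 N: 13.5 N was read just before they gave. It then sat firmly on the spacer at its expected home height.

**Last checks:** in the final pictures from both cameras, the outlines drawn at the home positions matched the stack to about a pixel (2–3 mm). The heights read at contact agreed with home to about 0.1 mm. The gripper was about 0.2 m away and read no contact force.

**What disagreed:**
- **Tool height:** The fingertips stood well above where the reported tool position put them. My first four closings therefore missed the bush or caught only its top edge. I then set heights by touch and by the picture.
- **Cameras:** The two differed by about 4 mm in y, so I used the mean and let the jaws centre the rings.
- **Fingertips on the pad:** They pressed the paper pad lightly when I gripped the spacer and collar (4.5–7 N), so I regripped both a few millimetres higher.
- **Bystanders:** I did not measure them again at the end. The arm was not taken near them at low height.

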